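# Let a sample jar out of the gated pen

## Robot

A 6-joint arm with a two-finger parallel gripper is mounted at the origin on the work surface. World frame = base frame: x ahead of the robot, y to its left, z up, the work surface at z = 0. Lengths are in m, angles in rad, forces in N, time in s.
With the tool pointing down it reaches from about 0.35 to 0.975 m from the base axis. Payload 4.9 kg.
Tool frame: the origin (TCP) lies midway between the tips of the shut fingers; the grasp point (between the pads) lies 19 mm behind it; z points along the fingers, y is the direction in which the jaws open and shut (so a half turn about z gives the same grasp; the last joint's range is limited). The gripper opens to 85 mm and grips with 20 to 120 N. Pads are 22 mm wide; open, the fingers measure 114 mm over their backs; the gripper's body (76 mm by 85 mm) begins 54 mm behind the grasp point. The pads swing forward as they close: fully open they stand 13 mm farther back than shut.
Start: joints at [-1.242, 0.053, 1.613, -0, 1.476, -0.119], TCP at [0.271, -0.563, 0.231] pointing down, gripper open.
Joint ranges: [-3.01, 3.01], [-1.01, 2.22], [0.06, 2.58], [-1.02, 4.17], [0.09, 2.62], [-3.14, 3.14]. Speed limits (rad/s): [2.57, 2.57, 3.14, 3.14, 3.14, 3.14].

## Interface

Orientations are given as a unit quaternion [w, x, y, z].
In Python, from plant import manip gives the robot as it stands. The module is installed in compiled form; this text tells all that it offers.
- The arm moves only by the tool move_arm, never from a script. Its argument "rows" is a list of rows, each an object of numbers: "tx", "ty", "tz": the shift along the tool's x, y, z in m; "ax", "ay", "az": the turn, a rotation vector about the tool's x, y, z in degrees; "jaw": the closure in counts, from 0 (fully open) to 255 (shut). In form: [{"tx": .., "ty": .., "tz": .., "ax": .., "ay": .., "az": .., "jaw": ..}, ...]. A call has 1 to 12 rows; each row shifts and turns the pose as measured when the row begins, along the tool's axes as they then stand; what a row does not reach is not made up. A row lasts 1/10 s, in which the tool goes at most 50 mm and 8.59 degrees, less where a joint would pass 70% of its speed; a pose out of reach is approached as far as the arm can. A call with a gripper value outside its range is refused whole. The fingers move at their own pace and stop on an object; the grip force is fixed at half the most. Time passes only in rows, so rows that do not move let the fingers close. It gives the time, the measured TCP pose, the force and the opening at its end, in the units of the state.
- manip.state(): the state, without advancing time (a new reading comes with each control period).
- manip.grab_frame(name): name is "scene" or "top" or "wrist"; returns a dict with "color" (400x640x3 uint8, red, green, blue), "intrinsics" (3x3 intrinsics, pixels), "R" (3x3) and "t" (3): a world point X has camera coordinates R X + t. Camera axes: x right, y down, z forward; pixel columns grow to the right and rows downward; lengths in m; the calibration is good to about 2 mm. A picture is of the moment at which its call begins. There is no depth.
- manip.job_done(): hands the job in, once; it reports no verdict.
The state is a dict: "time": time; "joint_pos": joint angles; "joint_vel": joint speeds; "joint_efforts": joint torques, N m; "tool_pos": TCP position; "tool_rot": TCP orientation; "contact_force": force on the tool from outside, world axes, zero at the start; "ft_torque": the same for the moment, N m; "gripper_width": opening from 0.0 (shut) to 1.0 (fully open).
Only numpy, scipy, OpenCV 4.12 (cv2) and the standard library are available. Lean on these libraries where they do the work, as an engineer would, in place of code of your own. Each camera call takes 0.05 s, during which the arm holds its last target.

## Task

Lift the latch bar of the low sample pen out of its catch (pressing the red thumb lever down raises the bar), swing the gate wide open, about square to the pen's front, and leave it open. Then slide the blue-lidded sample jar out through the gateway, standing upright and never lifted off the bench, until it stands wholly on the round green mat. Leave the other things on the bench where they are.

Things in the scene. Friction and masses are not known exactly. Their poses are not given: they have to be found in the camera images.
- pen: Fixed sample pen: three aluminium walls 50 mm high, 8 mm thick, no roof, the bench is its floor. Inside 180 mm wide (its y) and about 195 mm deep: back wall inner face at its x = +96, gate at x = -100 mm. Origin at the centre of its footprint on the bench; its -x axis points out through the gateway. Posts 56 mm high stand at y = +94 (gate hinge) and -94 mm (catch).
- gate (a joint): White gate's hinge, rad: 0 closed, grows as it swings out (to the pen's -x; clockwise from above), stop at 1.75. Vertical axis at the pen's x = -100, y = +88 mm. Stays where it is left (friction 0.05 N m). Gate 12 mm thick, reaching 174 mm from the axis, panel 7 to 47 mm above the bench. With the bar in the catch it gives only about 0.02 rad.
- gate_hinge (a point): Point on the gate's hinge axis, level with the top of the panel (47 mm above the bench); its axes turn with the gate: -y along the gate to its free end, -x its outer face.
- gate_edge (a point): Point on the gate's mid-plane, 155 mm from the hinge axis and 19 mm short of the free end, level with the top of the panel (47 mm high). Axes as those of gate_hinge. Pushed outwards from the inside here, the gate opens.
- latch (a joint): See-saw latch on the gate's outer face, rad: 0 with the dark steel bar level in its catch, grows as the bar rises, stop at 0.42. The catch's outer lip is 55 mm high; the bar clears it at about 0.22. Falls back to 0 when let go; pressing the thumb lever takes under 3 N. Pivot 115 mm from the gate hinge, 47 mm high, axis square to the gate. Bar 8 x 10 mm, 96 mm from pivot to end.
- thumb (a point): Centre of the red thumb lever's top face: 57.5 mm from the latch pivot towards the gate hinge, 31 mm out from the gate's mid-plane, 52 mm high at rest. Axes as gate_hinge, tilting with the lever. Pad 45 mm (y) by 38 mm (x). A lip 15 mm high stands along its outer edge, 19 mm towards -x: a fingertip that keeps the pad down and moves outwards against the lip draws the gate open.
- jar_mid (a point): Sample jar, amber with a blue screw lid, 64 mm diameter, 70 mm high, about 0.25 kg, standing loose in the pen. The point is on its axis, half-way up (35 mm above its underside).
- mat: Round green mat 120 mm across with a white centre, flat on the bench (under 2 mm) outside the gateway; fixed. Origin at its centre on the bench.
- jar_white: Bystander: grey jar with a white lid, 60 mm diameter, 75 mm high, loose. Origin at the centre of its underside.
- case: Bystander: flat blue instrument case, 160 x 65 x 24 mm, loose, long along its x. Origin at the centre of its underside.
- forceps: Bystander: steel forceps lying on the bench, about 135 mm along x, 14 mm wide, 7 mm high, loose. Origin near its middle, on the bench.
Not all that is in view belongs to the job. Several things look just like the part that bears jar_mid: the one meant starts farthest from the robot's base.

How it is judged:
By the outcome, as a careful person would: the job done as asked, in the order asked, and still so for the second after the job is handed in, with the robot touching nothing.
It also fails if it takes over 67 s, if anything falls off the work surface, if the arm or the gripper's body presses on something with over 40 N, if the wrist force passes 120 N, or if a joint passes its speed limit or range.

## Working session

There is one attempt and no reset: what is moved stays moved. The work goes in short steps, Python scripts to look and compute and a tool call to move; the robot and the scene stay as the last step left them, time stands still between calls to the robot, and variables do not carry over. Pictures are saved under pics/ and viewed, and the job is handed in when it is done.

Besides the shell and the picture viewer there is one more tool, called after ">>>" as name(argument=value, ...), one argument or row to a line, values as JSON. move_arm: Moves the arm, as the interface text tells. Its arguments: {"type":"object","properties":{"rows":{"type":"array"}},"required":["rows"]}

```bash
mkdir -p pics; python3 - <<'E'
from plant import manip
import cv2
s=manip.state(); print(s['time'],s['tool_pos'],s['tool_rot'],s['gripper_width'])
for n in ["scene","top","wrist"]:
    f=manip.grab_frame(n); cv2.imwrite(f"pics/{n}0.png",f["color"][:,:,::-1])
    import numpy as np
    np.savez(f"pics/{n}0.npz",**f)
    print(n,f["intrinsics"].tolist(), (-f["R"].T@f["t"]).round(3))
E
```

```text
0.0 [ 0.27042485 -0.56277979  0.23005999] [-1.02252002e-03  9.75035355e-01  2.22047291e-01 -1.06391022e-04] 1.002443224317841
scene [[451.87899346067854, 0.0, 327.9181867851704], [0.0, 451.87899346067854, 201.51085122363364], [0.0, 0.0, 1.0]] [1.134 0.48  0.928]
top [[467.9311629473204, 0.0, 317.0771872053133], [0.0, 467.9311629473204, 196.81236218547622], [0.0, 0.0, 1.0]] [0.34  0.048 1.193]
wrist [[347.5979970881939, 0.0, 317.48014538345836], [0.0, 347.5979970881939, 196.78063381907663], [0.0, 0.0, 1.0]] [ 0.337 -0.532  0.372]
```

View pics/scene0.png

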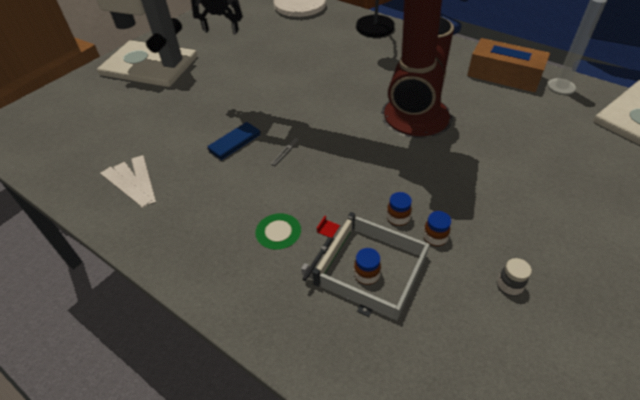

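View pics/top0.png

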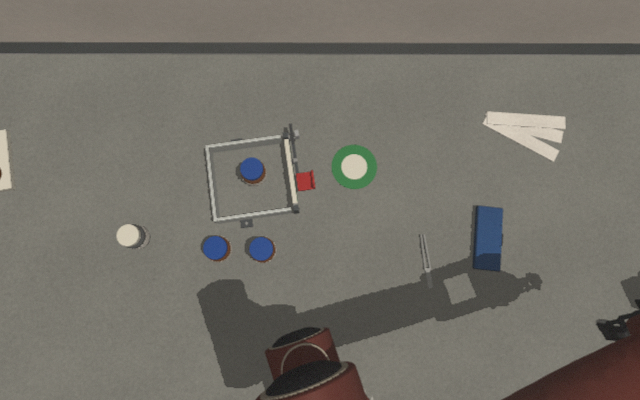

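View pics/wrist0.png

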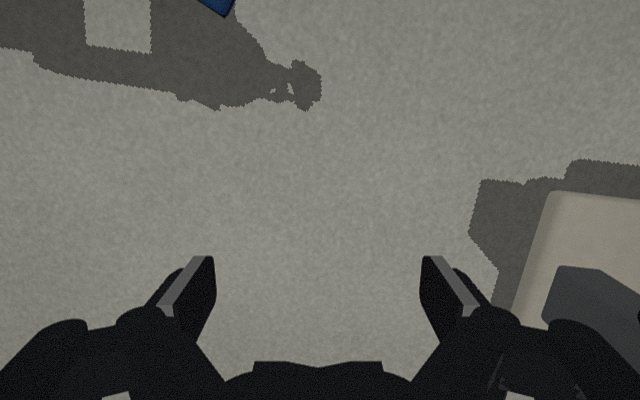

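Candidates for the blue-lidded jar in the top view are (252,170) in the pen, (215,248) and (261,249). The one in the pen is farthest from the base at about (300,330), so I'll check it in a close crop.

```bash
cat > h.py <<'E'
import numpy as np, cv2
def ray(f,u,v,z):
    K,R,t=f["intrinsics"],f["R"],f["t"]
    c=-R.T@t; d=R.T@np.linalg.inv(K)@np.array([u,v,1.]); return c+d*(z-c[2])/d[2]
def proj(f,X):
    p=f["intrinsics"]@(f["R"]@np.asarray(X)+f["t"]); return p[:2]/p[2]
def blobs(f,lo,hi,amin=15):
    hsv=cv2.cvtColor(np.ascontiguousarray(f["color"]),cv2.COLOR_RGB2HSV)
    m=cv2.inRange(hsv,lo,hi); n,l,s,c=cv2.connectedComponentsWithStats(m)
    return [(c[i].round(1),s[i]) for i in range(1,n) if s[i][4]>=amin]
E
python3 - <<'E'
import numpy as np,cv2
from h import *
for n in ["top","scene"]:
    f=dict(np.load(f"pics/{n}0.npz"))
    for nm,lo,hi,z in [("red",(0,180,90),(8,255,255),.052),("green",(50,120,40),(85,255,255),.001),("blue",(108,180,60),(125,255,255),.07)]:
        for c,s in blobs(f,lo,hi): print(n,nm,c,s, ray(f,*c,z).round(4))
f=dict(np.load("pics/top0.npz"));cr=f["color"][120:270,190:390][:,:,::-1]
cv2.imwrite("pics/crop_top.png",cv2.resize(cr,None,fx=4,fy=4,interpolation=cv2.INTER_CUBIC))
f=dict(np.load("pics/scene0.npz"));cr=f["color"][180:330,250:450][:,:,::-1]
cv2.imwrite("pics/crop_scene.png",cv2.resize(cr,None,fx=4,fy=4,interpolation=cv2.INTER_CUBIC))
E
```

```text
scene red [321.2 221.9] [317 217   9  11  21] [0.5762 0.0367 0.052 ]
scene red [328.9 228.7] [319 221  20  16 194] [0.5828 0.065  0.052 ]
scene green [278.  231.2] [256 214  45  35 744] [ 0.6328 -0.0632  0.001 ]
scene blue [511.   52.5] [493  47  37  12 123] [-0.4176  0.1428  0.07  ]
scene blue [229.2 140.9] [209 129  43  26 361] [ 0.4955 -0.3531  0.07  ]
scene blue [400.2 200.6] [391 193  20  16 265] [0.4176 0.1695 0.07  ]
scene blue [439.1 220. ] [429 211  21  19 312] [0.4193 0.2786 0.07  ]
scene blue [367.6 258.4] [357 249  22  20 368] [0.6138 0.1962 0.07  ]
```

View pics/crop_top.png

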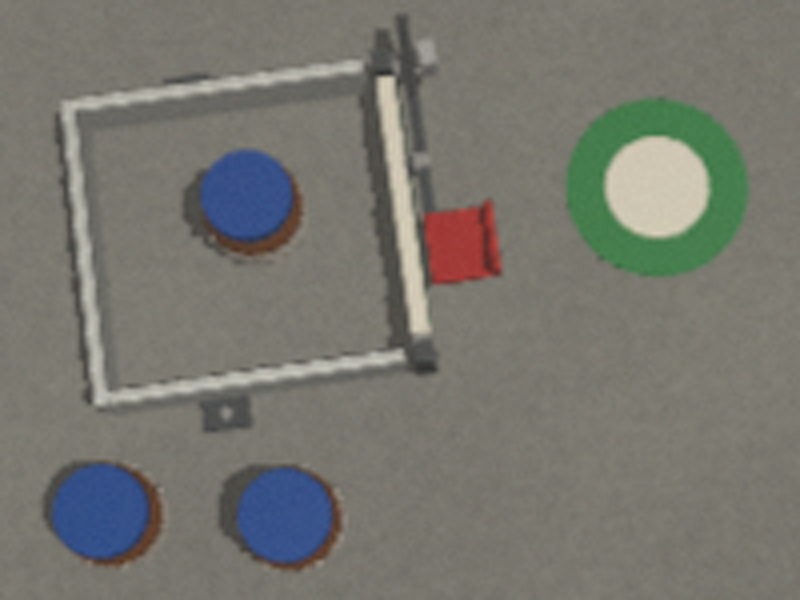

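View pics/crop_scene.png

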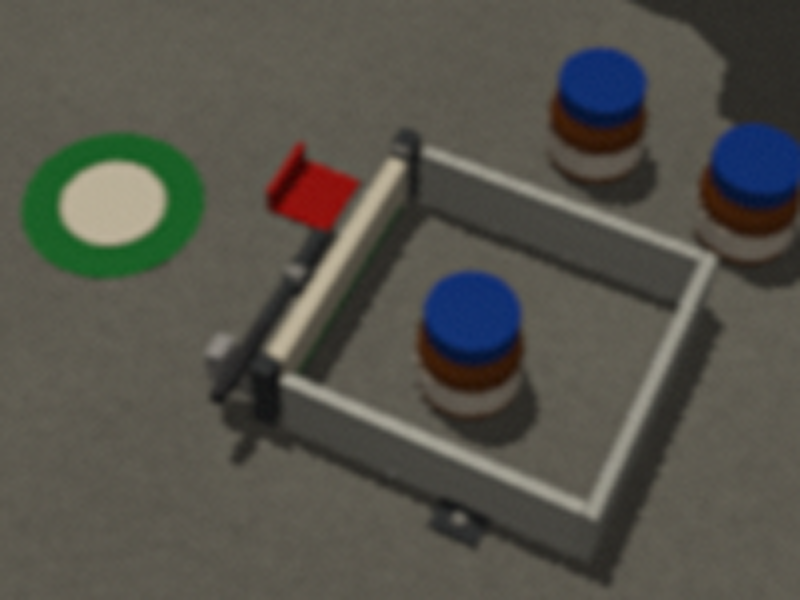

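The crops show the in-pen jar lid at top crop (248,195), standing clear of all the walls. The thumb lever is at (460,247), hinge post at (422,355), catch post at (384,50) and mat at (657,187). The top masks found nothing, so I'll loosen the thresholds.

```bash
python3 - <<'E'
import numpy as np,cv2
from h import *
for n in ["top","scene"]:
    f=dict(np.load(f"pics/{n}0.npz"))
    for nm,lo,hi,z in [("red",(0,150,60),(10,255,255),.054),("redR",(170,150,60),(180,255,255),.054),("green",(50,90,40),(85,255,255),.001),("blue",(105,140,50),(125,255,255),.07)]:
        for c,s in blobs(f,lo,hi,30):
            print(n,nm,c,s, ray(f,*c,z).round(4), "bbox-centre",ray(f,s[0]+s[2]/2-.5,s[1]+s[3]/2-.5,z).round(4))
f=dict(np.load("pics/top0.npz"))
P={"post_h":(424,345,.056),"post_c":(384,42,.056),"corner_bi(outer,top) near catch":(62,104,.05),"corner outer near hinge":(95,405,.05),
 "gate top inner hingeend":(414,332,.047),"gate top free":(384,78,.047),"thumb padTL":(424,212,.052),"padBL":(432,284,.052),"lip top T":(490,202,.067),"lip B":(498,272,.067),"bar end":(402,16,.052),"pivot":(424,160,.047)}
for k,(u,v,z) in P.items(): print(k, ray(f,190+(u+.5)/4-.5,120+(v+.5)/4-.5,z).round(4))
E
```

```text
top red [304.8 180.8] [297 171  18  20 255] [0.582  0.0631 0.054 ] bbox-centre [0.5827 0.0613 0.054 ]
top green [353.6 166.6] [332 145  45  44 950] [ 0.631 -0.064  0.001] bbox-centre [ 0.6313 -0.065   0.001 ]
top blue [251.1 168.5] [241 158  21  22 360] [0.6097 0.1949 0.07  ] bbox-centre [0.6097 0.1951 0.07  ]
top blue [214.7 247.5] [204 237  23  22 407] [0.4165 0.2776 0.07  ] bbox-centre [0.4165 0.2769 0.07  ]
top blue [260.7 248.4] [250 238  22  22 392] [0.414  0.1681 0.07  ] bbox-centre [0.4137 0.1685 0.07  ]
scene red [400.  73.] [396  71  10   6  30] [-0.1097 -0.1289  0.054 ] bbox-centre [-0.108  -0.1259  0.054 ]
scene red [396.  119.8] [385 103  27  30 301] [ 0.1213 -0.0116  0.054 ] bbox-centre [ 0.108  -0.0122  0.054 ]
scene red [327.  227.5] [317 216  23  22 289] [0.5836 0.06   0.054 ] bbox-centre [0.5797 0.0602 0.054 ]
scene green [277.7 231.2] [255 213  46  37 838] [ 0.6333 -0.0638  0.001 ] bbox-centre [ 0.6331 -0.0647  0.001 ]
scene blue [522.8  17.2] [ 442    0  146   50 4541] [-0.6939  0.086   0.07  ] bbox-centre [-0.6199  0.0803  0.07  ]
scene blue [390.3  10.9] [379   
[... 572 characters left out ...]
 [0.419  0.1698 0.07  ] bbox-centre [0.419  0.1698 0.07  ]
scene blue [439.2 220.4] [428 211  23  20 362] [0.4203 0.2794 0.07  ] bbox-centre [0.4209 0.2791 0.07  ]
scene blue [367.6 258.5] [356 248  24  22 412] [0.6141 0.1963 0.07  ] bbox-centre [0.6142 0.1961 0.07  ]
post_h [0.5187 0.0856 0.056 ]
post_c [0.7126 0.1115 0.056 ]
corner_bi(outer,top) near catch [0.6739 0.3144 0.05  ]
corner outer near hinge [0.4829 0.2871 0.05  ]
gate top inner hingeend [0.5282 0.0921 0.047 ]
gate top free [0.6917 0.1119 0.047 ]
thumb padTL [0.6033 0.086  0.052 ]
padBL [0.5576 0.0809 0.052 ]
lip top T [0.6061 0.0448 0.067 ]
lip B [0.5621 0.04   0.067 ]
bar end [0.7311 0.1004 0.052 ]
pivot [0.6381 0.0863 0.047 ]
```

>>> move_arm(
  rows=[
    {"az": 6.1,"jaw": 255},
    {"az": 6.1,"jaw": 255},
    {"az": 6.1,"jaw": 255},
    {"jaw": 255},
  ],
)

```text
schema error: expected keys tx, ty, tz, ax, ay, az, jaw
```

```bash
cat > go.py <<'E'
import sys,numpy as np
from plant import manip
from scipy.spatial.transform import Rotation as Ro
s=manip.state(); q=s['tool_rot']; R=Ro.from_quat([q[1],q[2],q[3],q[0]]).as_matrix()
print("t",round(s['time'],2),"pos",np.round(s['tool_pos'],4),"x-axis yaw",round(np.degrees(np.arctan2(R[1,0],R[0,0])),2),"z",R[:,2].round(3),"w",round(s['gripper_width'],3),"F",np.round(s['contact_force'],2))
if len(sys.argv)>3: print("shift",(R.T@(np.array(list(map(float,sys.argv[1:4])))-s['tool_pos'])).round(4))
E
python3 go.py 0.583 0.064 0.12
```

```text
t 0.15 pos [ 0.2704 -0.5629  0.2304] x-axis yaw 25.66 z [-0.001  0.001 -1.   ] w 0.996 F [-0.21  0.29  0.26]
shift [ 0.5531 -0.4296  0.1111]
```

>>> move_arm(
  rows=[
    {"tx": 0,"ty": 0,"tz": 0,"ax": 0,"ay": 0,"az": 6.1,"jaw": 255},
    {"tx": 0,"ty": 0,"tz": 0,"ax": 0,"ay": 0,"az": 6.1,"jaw": 255},
    {"tx": 0,"ty": 0,"tz": 0,"ax": 0,"ay": 0,"az": 6.1,"jaw": 255},
    {"tx": 0,"ty": 0,"tz": 0,"ax": 0,"ay": 0,"az": 0,"jaw": 255},
  ],
)

```text
time: 0.55
tool_pos: [0.2701, -0.5619, 0.2281]
tool_rot: [-0.003, 0.998, 0.058, -0.001]
contact_force: [0.4, 0.5, 0.7]
gripper_width: 0.333
```

```bash
python3 go.py 0.583 0.064 0.12
```

```text
t 0.55 pos [ 0.2701 -0.5619  0.2281] x-axis yaw 6.69 z [-0.002  0.005 -1.   ] w 0.333 F [0.38 0.47 0.69]
shift [ 0.3838 -0.5846  0.1107]
```

>>> move_arm(
  rows=[
    {"tx": 0.024,"ty": -0.037,"tz": 0,"ax": 0,"ay": 0,"az": 0,"jaw": 255},
    {"tx": 0.024,"ty": -0.037,"tz": 0,"ax": 0,"ay": 0,"az": 0,"jaw": 255},
    {"tx": 0.024,"ty": -0.037,"tz": 0,"ax": 0,"ay": 0,"az": 0,"jaw": 255},
    {"tx": 0.024,"ty": -0.037,"tz": 0,"ax": 0,"ay": 0,"az": 0,"jaw": 255},
    {"tx": 0.024,"ty": -0.037,"tz": 0,"ax": 0,"ay": 0,"az": 0,"jaw": 255},
    {"tx": 0.024,"ty": -0.037,"tz": 0,"ax": 0,"ay": 0,"az": 0,"jaw": 255},
    {"tx": 0.024,"ty": -0.037,"tz": 0,"ax": 0,"ay": 0,"az": 0,"jaw": 255},
    {"tx": 0.024,"ty": -0.037,"tz": 0,"ax": 0,"ay": 0,"az": 0,"jaw": 255},
    {"tx": 0.024,"ty": -0.037,"tz": 0,"ax": 0,"ay": 0,"az": 0,"jaw": 255},
    {"tx": 0.024,"ty": -0.037,"tz": 0,"ax": 0,"ay": 0,"az": 0,"jaw": 255},
    {"tx": 0.024,"ty": -0.037,"tz": 0,"ax": 0,"ay": 0,"az": 0,"jaw": 255},
    {"tx": 0.024,"ty": -0.037,"tz": 0,"ax": 0,"ay": 0,"az": 0,"jaw": 255},
  ],
)

```text
time: 1.75
tool_pos: [0.5035, -0.0705, 0.2281]
tool_rot: [-0.003, 0.998, 0.068, 0.0]
contact_force: [0.6, -0.8, 0.1]
gripper_width: -0.003
```

```bash
python3 go.py 0.583 0.064 0.12
```

```text
t 1.75 pos [ 0.5035 -0.0705  0.2281] x-axis yaw 7.83 z [-0.     0.005 -1.   ] w -0.003 F [ 0.61 -0.83  0.05]
shift [ 0.097  -0.1218  0.1088]
```

>>> move_arm(
  rows=[
    {"tx": 0.024,"ty": -0.03,"tz": 0.02,"ax": 0,"ay": 0,"az": 0,"jaw": 255},
    {"tx": 0.024,"ty": -0.03,"tz": 0.02,"ax": 0,"ay": 0,"az": 0,"jaw": 255},
    {"tx": 0.024,"ty": -0.03,"tz": 0.02,"ax": 0,"ay": 0,"az": 0,"jaw": 255},
    {"tx": 0.012,"ty": -0.015,"tz": 0.01,"ax": 0,"ay": 0,"az": 0,"jaw": 255},
    {"tx": 0,"ty": 0,"tz": 0,"ax": 0,"ay": 0,"az": 0,"jaw": 255},
  ],
)

```text
time: 2.25
tool_pos: [0.5756, 0.056, 0.1574]
tool_rot: [-0.002, 0.997, 0.079, 0.002]
contact_force: [-0.8, -0.6, 0.2]
gripper_width: 0.005
```

```bash
python3 go.py 0.583 0.064 0.12; python3 - <<'E'
from plant import manip
import cv2,numpy as np
f=manip.grab_frame("wrist"); cv2.imwrite("pics/wrist1.png",f["color"][:,:,::-1]); np.savez("pics/wrist1.npz",**f)
E
```

```text
t 2.25 pos [0.5756 0.056  0.1574] x-axis yaw 9.03 z [ 0.003  0.005 -1.   ] w 0.005 F [-0.83 -0.56  0.17]
shift [ 0.0084 -0.0066  0.0375]
```

View pics/wrist1.png

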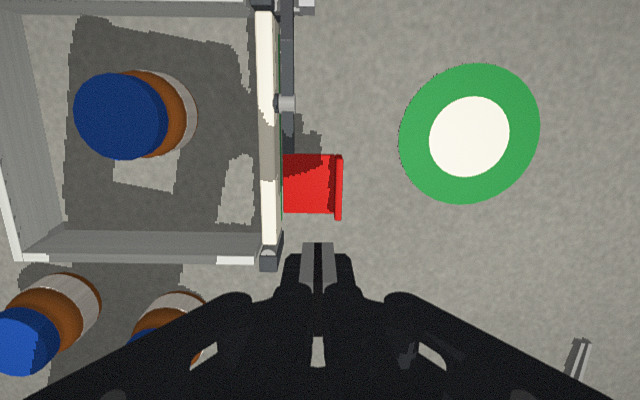

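The wrist view shows the red pad spanning (283..334, 155..213) with its lip at (334..342), the gate top strip at columns 258–280, the jar lid at (121,116) and the mat at (470,134).

```bash
python3 - <<'E'
import numpy as np
from h import *
f=dict(np.load("pics/wrist1.npz"))
for k,u,v,z in [("padTL",283,155,.052),("padBL",283,212,.052),("lipinT",334,155,.067),("lipoT",342,155,.067),("lipoB",341,220,.067),("lipinB",334,219,.067),("gateTopInHi",257,10,.047),("gateTopInLo",262,240,.047),("gateTopOutHi",276,10,.047),("gateOutLo",275,240,.047),("hingepost",269,258,.056),("lid",121,116,.07)]:
    print(k,ray(f,u,v,z).round(4))
for c,s in blobs(f,(50,90,40),(85,255,255),500): print("mat bbox",c,ray(f,s[0]+s[2]/2-.5,s[1]+s[3]/2-.5,.001).round(4))
for c,s in blobs(f,(105,140,50),(125,255,255),500): print("blue",c,ray(f,*c,.07).round(4))
E
```

```text
padTL [0.6031 0.0849 0.052 ]
padBL [0.5603 0.0793 0.052 ]
lipinT [0.6112 0.0499 0.067 ]
lipoT [0.6121 0.0445 0.067 ]
lipoB [0.5662 0.037  0.067 ]
lipinB [0.5662 0.0421 0.067 ]
gateTopInHi [0.6941 0.1144 0.047 ]
gateTopInLo [0.5329 0.0928 0.047 ]
gateTopOutHi [0.6961 0.1022 0.047 ]
gateOutLo [0.5346 0.0827 0.047 ]
hingepost [0.523  0.0849 0.056 ]
lid [0.6149 0.19   0.07  ]
mat bbox [469. 132.] [ 0.637  -0.0645  0.001 ]
blue [119.7 116. ] [0.6148 0.1908 0.07  ]
blue [ 25.7 341.3] [0.4283 0.264  0.07  ]
```

```bash
python3 go.py 0.579 0.066 0.06
```

```text
t 2.3 pos [0.5754 0.0551 0.158 ] x-axis yaw 8.96 z [ 0.004  0.004 -1.   ] w 0.002 F [ 0.5  -0.8   0.41]
shift [ 0.0049 -0.0099  0.098 ]
```

>>> move_arm(
  rows=[
    {"tx": 0.003,"ty": -0.005,"tz": 0.03,"ax": 0,"ay": 0,"az": 0.5,"jaw": 255},
    {"tx": 0.002,"ty": -0.005,"tz": 0.03,"ax": 0,"ay": 0,"az": 0.5,"jaw": 255},
    {"tx": 0,"ty": 0,"tz": 0.03,"ax": 0,"ay": 0,"az": 0,"jaw": 255},
    {"tx": 0,"ty": 0,"tz": 0,"ax": 0,"ay": 0,"az": 0,"jaw": 255},
  ],
)

```text
time: 2.7
tool_pos: [0.5813, 0.0625, 0.0706]
tool_rot: [-0.001, 0.998, 0.07, 0.006]
contact_force: [-0.7, 0.6, -1.0]
gripper_width: 0.0
```

```bash
python3 go.py 0.579 0.066 0.034
```

```text
t 2.7 pos [0.5813 0.0625 0.0706] x-axis yaw 8.05 z [ 0.011  0.002 -1.   ] w 0.0 F [-0.74  0.61 -1.02]
shift [-0.0022 -0.0038  0.0366]
```

>>> move_arm(
  rows=[
    {"tx": -0.002,"ty": -0.004,"tz": 0.008,"ax": 0,"ay": 0,"az": 0,"jaw": 255},
    {"tx": 0,"ty": 0,"tz": 0.008,"ax": 0,"ay": 0,"az": 0,"jaw": 255},
    {"tx": 0,"ty": 0,"tz": 0.008,"ax": 0,"ay": 0,"az": 0,"jaw": 255},
    {"tx": 0,"ty": 0,"tz": 0.006,"ax": 0,"ay": 0,"az": 0,"jaw": 255},
    {"tx": 0,"ty": 0,"tz": 0.006,"ax": 0,"ay": 0,"az": 0,"jaw": 255},
    {"tx": 0,"ty": 0,"tz": 0.003,"ax": 0,"ay": 0,"az": 0,"jaw": 255},
  ],
)

```text
time: 3.3
tool_pos: [0.5836, 0.0643, 0.037]
tool_rot: [-0.0, 0.998, 0.07, 0.011]
contact_force: [-1.8, 0.4, 2.0]
gripper_width: -0.0
```

```bash
python3 go.py 0.579 0.066 0.034;  python3 - <<'E'
from plant import manip
import cv2,numpy as np
f=manip.grab_frame("wrist"); cv2.imwrite("pics/wrist2.png",f["color"][:,:,::-1])
f=manip.grab_frame("scene");cr=f["color"][180:330,250:450][:,:,::-1]
cv2.imwrite("pics/s2.png",cv2.resize(cr,None,fx=3,fy=3,interpolation=cv2.INTER_CUBIC))
E
```

```text
t 3.3 pos [0.5836 0.0643 0.037 ] x-axis yaw 7.99 z [ 0.022  0.002 -1.   ] w -0.0 F [-1.78  0.39  2.03]
shift [-0.0044 -0.0023  0.0029]
```

View pics/wrist2.png

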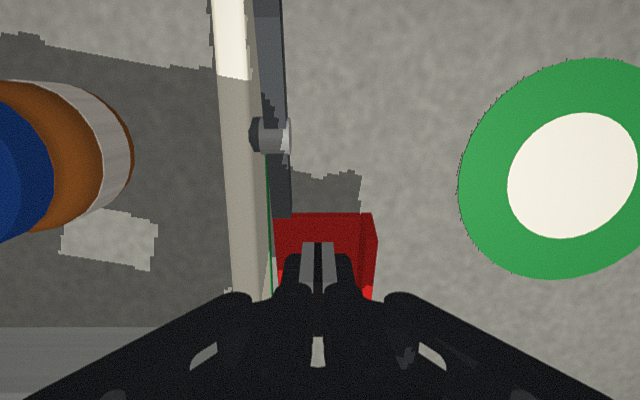

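View pics/s2.png

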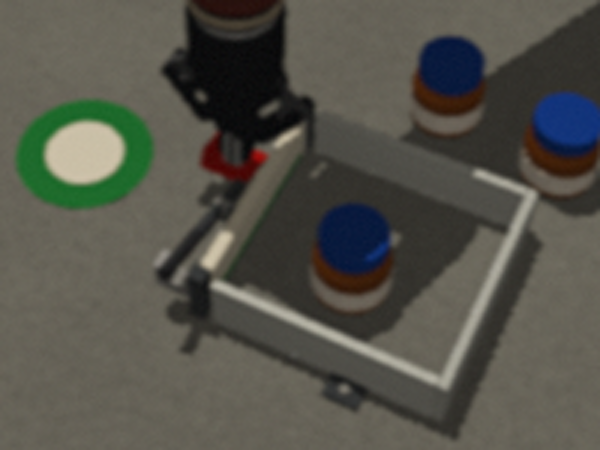

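The bar end is clear above the catch in the scene crop at about (160,270), and the fingertip sits on the pad at wrist (318,260). Now I'll draw the gate open against the lip.

>>> move_arm(
  rows=[
    {"tx": -0.002,"ty": 0.003,"tz": 0.003,"ax": 0,"ay": -0.6,"az": 0,"jaw": 255},
    {"tx": -0.002,"ty": 0.004,"tz": 0.002,"ax": 0,"ay": -0.6,"az": 0,"jaw": 255},
    {"tx": -0.001,"ty": 0.004,"tz": 0.001,"ax": 0,"ay": 0,"az": 2,"jaw": 255},
    {"tx": -0.002,"ty": 0.004,"tz": 0.001,"ax": 0,"ay": 0,"az": 3,"jaw": 255},
    {"tx": -0.002,"ty": 0.004,"tz": 0.001,"ax": 0,"ay": 0,"az": 3,"jaw": 255},
    {"tx": -0.002,"ty": 0.004,"tz": 0.001,"ax": 0,"ay": 0,"az": 3,"jaw": 255},
  ],
)

```text
time: 4.0
tool_pos: [0.5725, 0.0436, 0.0293]
tool_rot: [-0.004, 0.999, -0.033, -0.004]
contact_force: [-6.1, 7.5, 10.7]
gripper_width: -0.003
```

```bash
python3 go.py 0.579 0.066 0.034;  python3 - <<'E'
from plant import manip
import cv2,numpy as np
f=manip.grab_frame("wrist"); cv2.imwrite("pics/wrist3.png",f["color"][:,:,::-1])
E
```

```text
t 4.0 pos [0.5725 0.0436 0.0293] x-axis yaw -3.77 z [-0.008  0.009 -1.   ] w -0.003 F [-6.1   7.49 10.71]
shift [ 0.0049 -0.0228 -0.0046]
```

View pics/wrist3.png

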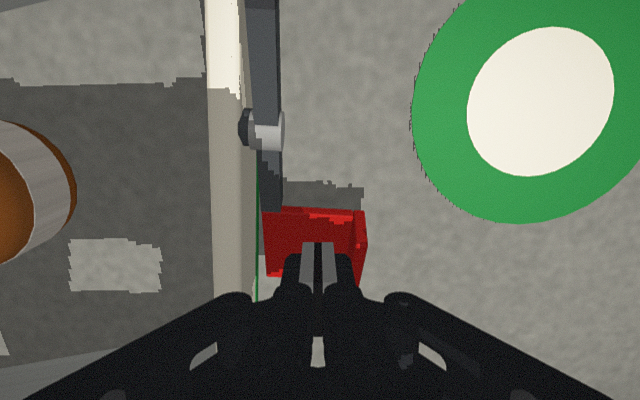

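The gate follows: it stays parallel to the tool at about -4°, against 8° when closed, so it has opened by about 12°. I'll continue.

>>> move_arm(
  rows=[
    {"tx": -0.002,"ty": 0.004,"tz": -0.001,"ax": 0,"ay": 0,"az": 3,"jaw": 255},
    {"tx": -0.002,"ty": 0.004,"tz": 0,"ax": 0,"ay": 0,"az": 3,"jaw": 255},
    {"tx": -0.002,"ty": 0.004,"tz": 0,"ax": 0,"ay": 0,"az": 3,"jaw": 255},
    {"tx": -0.002,"ty": 0.004,"tz": 0,"ax": 0,"ay": 0,"az": 3,"jaw": 255},
    {"tx": -0.002,"ty": 0.004,"tz": 0,"ax": 0,"ay": 0,"az": 3,"jaw": 255},
    {"tx": -0.002,"ty": 0.004,"tz": 0,"ax": 0,"ay": 0,"az": 3,"jaw": 255},
    {"tx": -0.002,"ty": 0.004,"tz": 0,"ax": 0,"ay": 0,"az": 3,"jaw": 255},
  ],
)

```text
time: 4.75
tool_pos: [0.5478, 0.0262, 0.0295]
tool_rot: [-0.012, 0.973, -0.229, -0.011]
contact_force: [-0.8, 7.9, 2.2]
gripper_width: -0.004
```

```bash
python3 go.py 0.579 0.066 0.034;  python3 - <<'E'
from plant import manip
import cv2,numpy as np
f=manip.grab_frame("wrist"); cv2.imwrite("pics/wrist4.png",f["color"][:,:,::-1])
E
```

```text
t 4.75 pos [0.5478 0.0262 0.0295] x-axis yaw -26.52 z [-0.017  0.028 -0.999] w -0.004 F [-0.8   7.87  2.18]
shift [ 0.01   -0.0496 -0.0039]
```

View pics/wrist4.png

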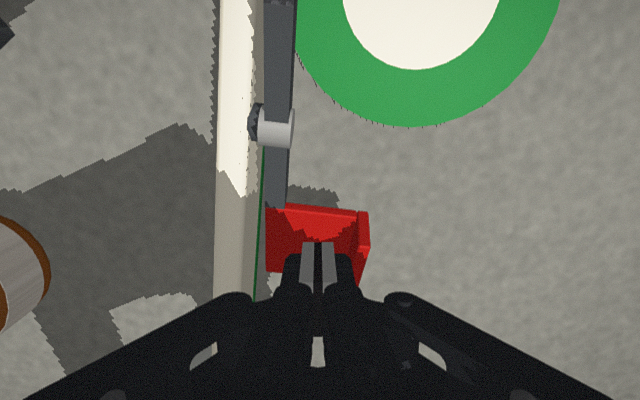

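>>> move_arm(
  rows=[
    {"tx": -0.002,"ty": 0.004,"tz": 0,"ax": -0.5,"ay": 0.5,"az": 3,"jaw": 255},
    {"tx": -0.002,"ty": 0.004,"tz": 0,"ax": -0.5,"ay": 0.5,"az": 3,"jaw": 255},
    {"tx": -0.002,"ty": 0.004,"tz": 0,"ax": 0,"ay": 0.5,"az": 3,"jaw": 255},
    {"tx": -0.002,"ty": 0.004,"tz": 0,"ax": 0,"ay": 0.2,"az": 3,"jaw": 255},
    {"tx": -0.002,"ty": 0.004,"tz": 0,"ax": 0,"ay": 0.2,"az": 3,"jaw": 255},
    {"tx": -0.002,"ty": 0.004,"tz": 0,"ax": 0,"ay": 0.2,"az": 3,"jaw": 255},
    {"tx": -0.002,"ty": 0.004,"tz": 0,"ax": 0,"ay": 0.2,"az": 3,"jaw": 255},
    {"tx": -0.002,"ty": 0.004,"tz": 0,"ax": 0,"ay": 0.2,"az": 3,"jaw": 255},
  ],
)

```text
time: 5.6
tool_pos: [0.5168, 0.0209, 0.0301]
tool_rot: [-0.01, 0.896, -0.444, 0.005]
contact_force: [3.5, 6.8, 0.6]
gripper_width: 0.001
```

```bash
python3 go.py 0.579 0.066 0.034;  python3 - <<'E'
from plant import manip
import cv2,numpy as np
print(manip.state()["joint_pos"])
f=manip.grab_frame("wrist"); cv2.imwrite("pics/wrist5.png",f["color"][:,:,::-1])
f=manip.grab_frame("top"); cv2.imwrite("pics/top5.png",f["color"][:,:,::-1])
E
```

```text
t 5.6 pos [0.5168 0.0209 0.0301] x-axis yaw -52.72 z [ 0.018  0.014 -1.   ] w 0.001 F [3.54 6.77 0.61]
shift [ 0.0018 -0.0769 -0.0022]
[-0.112168    0.00338406  2.0242059   0.01768103  1.09739736  2.37077213]
```

View pics/wrist5.png

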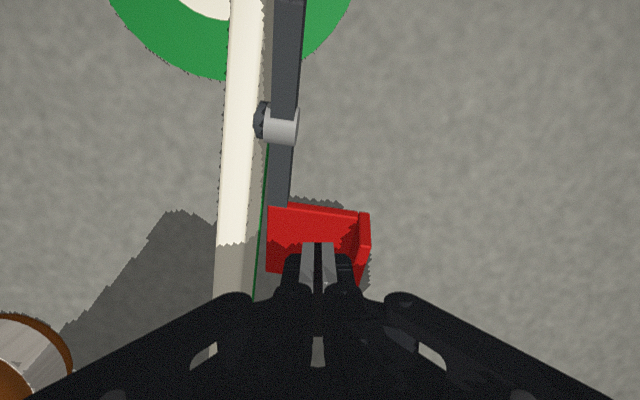

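View pics/top5.png

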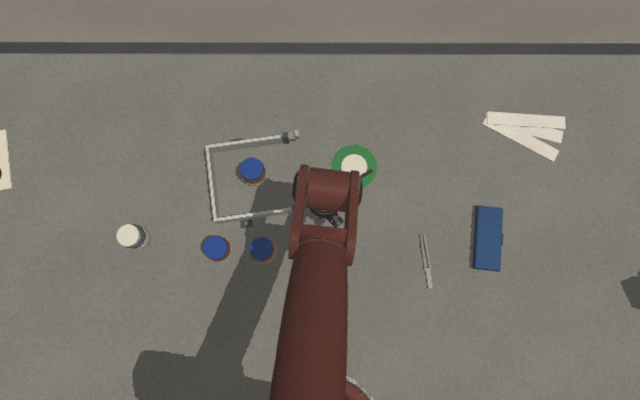

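>>> move_arm(
  rows=[
    {"tx": -0.002,"ty": 0.004,"tz": 0,"ax": 0,"ay": -0.3,"az": 2,"jaw": 255},
    {"tx": -0.002,"ty": 0.004,"tz": 0,"ax": 0.3,"ay": 0,"az": 2,"jaw": 255},
    {"tx": -0.002,"ty": 0.004,"tz": 0,"ax": 0.3,"ay": 0,"az": 2,"jaw": 255},
    {"tx": -0.002,"ty": 0.004,"tz": 0,"ax": 0.3,"ay": 0,"az": 2,"jaw": 255},
    {"tx": -0.002,"ty": 0.004,"tz": 0,"ax": 0.3,"ay": 0,"az": 2,"jaw": 255},
    {"tx": -0.002,"ty": 0.004,"tz": 0,"ax": 0,"ay": 0,"az": 2,"jaw": 255},
    {"tx": -0.002,"ty": 0.004,"tz": 0,"ax": 0,"ay": 0,"az": 2,"jaw": 255},
    {"tx": -0.002,"ty": 0.004,"tz": 0,"ax": 0,"ay": 0,"az": 2,"jaw": 255},
  ],
)

```text
time: 6.5
tool_pos: [0.4949, 0.0267, 0.0365]
tool_rot: [-0.042, 0.816, -0.576, 0.015]
contact_force: [4.6, 5.3, 0.5]
gripper_width: 0.001
```

```bash
python3 go.py 0.579 0.066 0.034;  python3 - <<'E'
from plant import manip
import cv2,numpy as np
print(manip.state()["joint_pos"])
f=manip.grab_frame("wrist"); cv2.imwrite("pics/wrist6.png",f["color"][:,:,::-1]); np.savez("pics/wrist6.npz",**f)
E
```

```text
t 6.5 pos [0.4949 0.0267 0.0365] x-axis yaw -70.41 z [ 0.073  0.052 -0.996] w 0.001 F [4.62 5.34 0.52]
shift [-0.0088 -0.0919  0.0107]
[-0.13121489 -0.09731945  2.11031028  0.06952427  1.06412551  2.63767521]
```

View pics/wrist6.png

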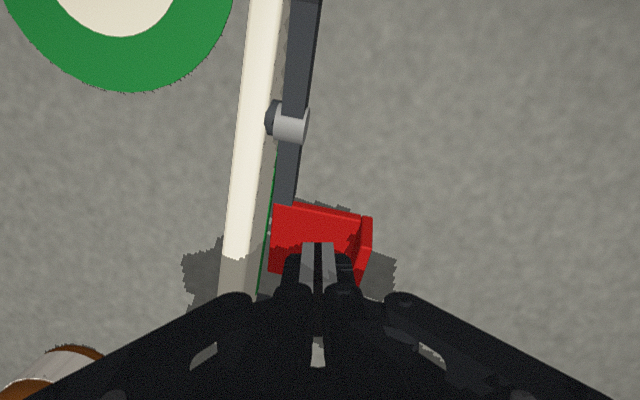

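```bash
python3 - <<'E'
import numpy as np
from h import *
f=dict(np.load("pics/wrist6.npz"))
a=ray(f,249,5,.047);b=ray(f,225,250,.047);c=ray(f,285,5,.047)
print(a,b,np.degrees(np.arctan2(*(a-b)[[1,0]])))
E
```

```text
[ 0.55058934 -0.06217043  0.047     ] [0.5350155  0.02982664 0.047     ] -80.3917081248332
```

By ray casting the gate top lies at yaw -80°, against +8° when closed, so it is about 88° open. I'll release the lever.

>>> move_arm(
  rows=[
    {"tx": 0,"ty": -0.005,"tz": 0,"ax": 0,"ay": 0,"az": 0,"jaw": 255},
    {"tx": 0,"ty": -0.001,"tz": -0.015,"ax": 0,"ay": 0,"az": 0,"jaw": 255},
    {"tx": 0,"ty": -0.001,"tz": -0.02,"ax": 0,"ay": 0,"az": 0,"jaw": 255},
    {"tx": 0,"ty": 0,"tz": -0.04,"ax": 0,"ay": 0,"az": 0,"jaw": 255},
    {"tx": 0,"ty": 0,"tz": -0.04,"ax": -2.5,"ay": 1,"az": 0,"jaw": 200},
    {"tx": 0,"ty": 0,"tz": -0.04,"ax": -2.5,"ay": 0.5,"az": 0,"jaw": 100},
    {"tx": 0,"ty": 0,"tz": 0,"ax": 0,"ay": 0,"az": 0,"jaw": 0},
  ],
)

```text
time: 7.25
tool_pos: [0.4903, 0.0187, 0.1945]
tool_rot: [0.007, 0.814, -0.581, -0.001]
contact_force: [0.4, 0.5, 0.8]
gripper_width: 0.506
```

```bash
python3 go.py 0.613 0.194 0.17;  python3 - <<'E'
from plant import manip
import cv2,numpy as np
f=manip.grab_frame("top"); cv2.imwrite("pics/top7.png",f["color"][:,:,::-1]); np.savez("pics/top7.npz",**f)
E
```

```text
t 7.25 pos [0.4903 0.0187 0.1945] x-axis yaw -71.0 z [-0.011 -0.01  -1.   ] w 0.506 F [0.38 0.49 0.78]
shift [-0.126  -0.1734  0.0214]
```

View pics/top7.png

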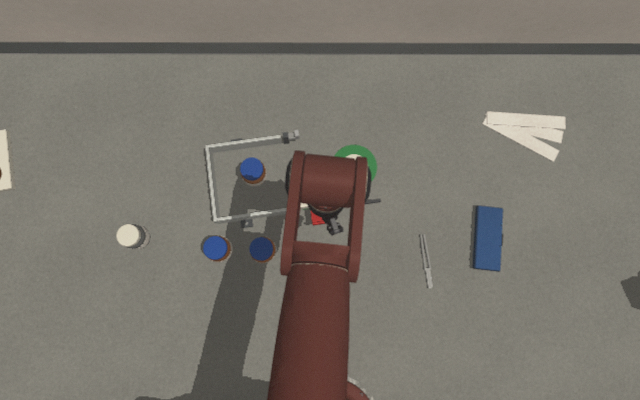

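>>> move_arm(
  rows=[
    {"tx": 0,"ty": 0,"tz": 0,"ax": 0,"ay": 0,"az": -8,"jaw": 0},
    {"tx": 0,"ty": 0,"tz": 0,"ax": 0,"ay": 0,"az": -8,"jaw": 0},
    {"tx": 0,"ty": 0,"tz": 0,"ax": 0,"ay": 0,"az": -8,"jaw": 0},
    {"tx": 0,"ty": 0,"tz": 0,"ax": 0,"ay": 0,"az": -8,"jaw": 0},
    {"tx": 0,"ty": 0,"tz": 0,"ax": 0,"ay": 0,"az": -8,"jaw": 0},
    {"tx": 0,"ty": 0,"tz": 0,"ax": 0,"ay": 0,"az": -8,"jaw": 0},
    {"tx": 0,"ty": 0,"tz": 0,"ax": 0,"ay": 0,"az": -8,"jaw": 0},
    {"tx": 0,"ty": 0,"tz": 0,"ax": 0,"ay": 0,"az": -8,"jaw": 0},
    {"tx": 0,"ty": 0,"tz": 0,"ax": 0,"ay": 0,"az": -8,"jaw": 0},
    {"tx": 0,"ty": 0,"tz": 0,"ax": 0,"ay": 0,"az": -5,"jaw": 0},
    {"tx": 0,"ty": 0,"tz": 0,"ax": 0,"ay": 0,"az": 0,"jaw": 0},
  ],
)

```text
time: 8.4
tool_pos: [0.4803, 0.015, 0.1708]
tool_rot: [0.004, 0.997, 0.076, -0.022]
contact_force: [-0.8, 0.3, -1.0]
gripper_width: 1.005
```

```bash
python3 go.py 0.575 0.190 0.19
```

```text
t 8.4 pos [0.4803 0.015  0.1708] x-axis yaw 8.68 z [-0.043 -0.012 -0.999] w 1.005 F [-0.84  0.3  -0.99]
shift [ 0.119  -0.1586 -0.0254]
```

>>> move_arm(
  rows=[
    {"tx": 0.02,"ty": -0.027,"tz": -0.008,"ax": 0,"ay": 1,"az": 0,"jaw": 0},
    {"tx": 0.02,"ty": -0.027,"tz": -0.008,"ax": 0,"ay": 1,"az": 0,"jaw": 0},
    {"tx": 0.02,"ty": -0.027,"tz": -0.006,"ax": 0,"ay": 0.5,"az": 0,"jaw": 0},
    {"tx": 0.02,"ty": -0.027,"tz": -0.006,"ax": 0,"ay": 0,"az": 0,"jaw": 0},
    {"tx": 0.02,"ty": -0.027,"tz": -0.004,"ax": 0,"ay": 0,"az": 0,"jaw": 0},
    {"tx": 0.015,"ty": -0.02,"tz": -0.002,"ax": 0,"ay": 0,"az": 0,"jaw": 0},
    {"tx": 0,"ty": 0,"tz": 0,"ax": 0,"ay": 0,"az": 0,"jaw": 0},
    {"tx": 0,"ty": 0,"tz": 0,"ax": 0,"ay": 0,"az": 0,"jaw": 0},
  ],
)

```text
time: 9.2
tool_pos: [0.5718, 0.1883, 0.1904]
tool_rot: [0.004, 0.998, 0.064, -0.007]
contact_force: [-0.1, -0.9, 0.8]
gripper_width: 1.001
```

```bash
python3 go.py 0.613 0.193 0.19;  python3 - <<'E'
from plant import manip
import cv2,numpy as np
from h import *
for n in ["wrist","scene"]:
    f=manip.grab_frame(n); cv2.imwrite(f"pics/{n}8.png",f["color"][:,:,::-1]); np.savez(f"pics/{n}8.npz",**f)
    for c,s in blobs(f,(105,140,50),(125,255,255),300): print(n,"blue",c,s,ray(f,*c,.07).round(4))
E
```

```text
t 9.2 pos [0.5718 0.1883 0.1904] x-axis yaw 7.33 z [-0.014 -0.01  -1.   ] w 1.001 F [-0.06 -0.88  0.84]
shift [ 0.0414  0.0006 -0.0002]
wrist blue [314.1 134. ] [ 278   97   74   75 4308] [0.6143 0.1944 0.07  ]
wrist blue [214.1 334.7] [ 196  307   35   55 1158] [0.4262 0.2609 0.07  ]
wrist blue [316.3 343.6] [ 287  318   60   50 2436] [0.4277 0.1689 0.07  ]
scene blue [475.6  11.3] [458   0  35  26 630] [-0.6401 -0.0866  0.07  ]
scene blue [552.9  21.1] [ 520    0   68   50 2370] [-0.7259  0.1924  0.07  ]
scene blue [614.9  53.1] [ 585   39   55   32 1072] [-0.6122  0.4429  0.07  ]
scene blue [602.7  73.7] [578  61  58  25 438] [-0.4557  0.4409  0.07  ]
scene blue [232.8 138.9] [209 123  50  33 674] [ 0.4831 -0.3506  0.07  ]
scene blue [439.2 221.2] [429 212  22  20 351] [0.4226 0.2805 0.07  ]
scene blue [367.4 259.1] [356 249  23  22 411] [0.6157 0.1968 0.07  ]
```

View pics/wrist8.png

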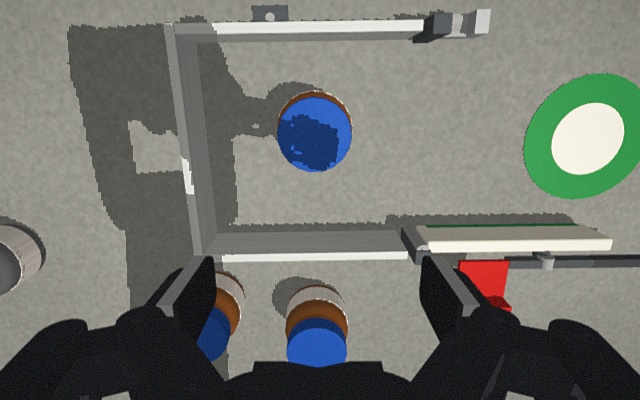

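View pics/scene8.png

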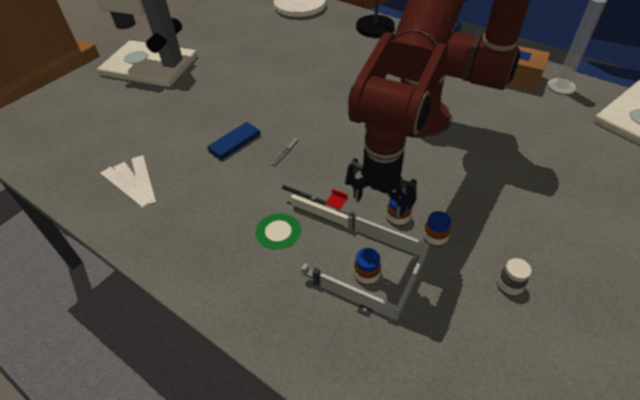

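The gate stands about square, with its white strip at wrist (415..612, 238), and the bar has fallen level. The jar lid is at (314,134), which gives (0.614, 0.195) and agrees with the top view. I'll move above it and descend.

>>> move_arm(
  rows=[
    {"tx": 0.02,"ty": 0,"tz": 0,"ax": 0,"ay": 0.4,"az": 0,"jaw": 0},
    {"tx": 0.022,"ty": -0.001,"tz": 0.01,"ax": 0,"ay": 0.4,"az": 0,"jaw": 0},
    {"tx": 0,"ty": 0,"tz": 0.03,"ax": 0,"ay": 0,"az": 0,"jaw": 0},
    {"tx": 0,"ty": 0,"tz": 0.03,"ax": 0,"ay": 0,"az": 0,"jaw": 0},
    {"tx": 0,"ty": 0,"tz": 0,"ax": 0,"ay": 0,"az": 0,"jaw": 0},
    {"tx": 0,"ty": 0,"tz": 0,"ax": 0,"ay": 0,"az": 0,"jaw": 0},
  ],
)

```text
time: 9.9
tool_pos: [0.6136, 0.1871, 0.1195]
tool_rot: [0.005, 0.998, 0.058, 0.001]
contact_force: [0.4, 0.7, 0.1]
gripper_width: 1.003
```

```bash
python3 go.py 0.614 0.1945 0.02;  python3 - <<'E'
from plant import manip
import cv2,numpy as np
from h import *
for n in ["wrist"]:
    f=manip.grab_frame(n); cv2.imwrite(f"pics/{n}9.png",f["color"][:,:,::-1])
    for c,s in blobs(f,(105,140,50),(125,255,255),300): print(n,"blue",c,s,ray(f,*c,.07).round(4))
E
```

```text
t 9.9 pos [0.6136 0.1871 0.1195] x-axis yaw 6.69 z [ 0.003 -0.009 -1.   ] w 1.003 F [0.43 0.71 0.11]
shift [ 0.0011 -0.0083  0.0994]
wrist blue [303.1 219.1] [ 257  172   94   94 6800] [0.616  0.1945 0.07  ]
```

View pics/wrist9.png

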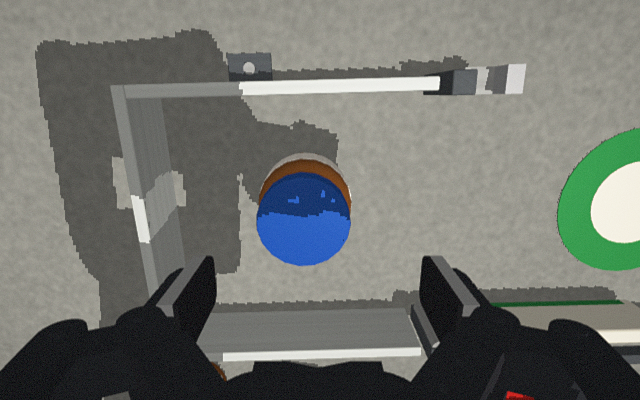

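The jar lid is at (303,219). It needs an 8 mm shift in tool -y, then the descent.

>>> move_arm(
  rows=[
    {"tx": 0.002,"ty": -0.008,"tz": 0,"ax": -0.4,"ay": 0,"az": 0,"jaw": 0},
    {"tx": 0.001,"ty": -0.001,"tz": 0.005,"ax": 0,"ay": 0,"az": -0.5,"jaw": 0},
    {"tx": 0,"ty": 0,"tz": 0.02,"ax": 0,"ay": 0,"az": 0,"jaw": 0},
    {"tx": 0,"ty": 0,"tz": 0,"ax": 0,"ay": 0,"az": 0,"jaw": 0},
  ],
)

```text
time: 10.35
tool_pos: [0.6185, 0.1975, 0.0999]
tool_rot: [0.008, 0.998, 0.063, 0.006]
contact_force: [-1.2, -0.0, -0.4]
gripper_width: 1.003
```

```bash
python3 go.py 0.616 0.1945 0.02
```

```text
t 10.35 pos [0.6185 0.1975 0.0999] x-axis yaw 7.25 z [ 0.012 -0.015 -1.   ] w 1.003 F [-1.2  -0.03 -0.45]
shift [-0.0037  0.0014  0.0799]
```

>>> move_arm(
  rows=[
    {"tx": -0.003,"ty": 0.001,"tz": 0.015,"ax": 0.5,"ay": -0.4,"az": 0,"jaw": 0},
    {"tx": -0.001,"ty": 0.001,"tz": 0.02,"ax": 0.4,"ay": -0.3,"az": 0,"jaw": 0},
    {"tx": 0,"ty": 0,"tz": 0.02,"ax": 0,"ay": 0,"az": 0,"jaw": 0},
    {"tx": 0,"ty": 0,"tz": 0.01,"ax": 0,"ay": 0,"az": 0,"jaw": 0},
    {"tx": 0,"ty": 0,"tz": 0,"ax": 0,"ay": 0,"az": 0,"jaw": 0},
  ],
)

```text
time: 10.85
tool_pos: [0.6161, 0.1949, 0.0325]
tool_rot: [-0.001, 0.998, 0.064, 0.0]
contact_force: [0.2, 0.4, 0.2]
gripper_width: 0.997
```

```bash
python3 go.py 0.616 0.1945 0.02
```

```text
t 10.85 pos [0.6161 0.1949 0.0325] x-axis yaw 7.29 z [ 0.     0.001 -1.   ] w 0.997 F [0.22 0.45 0.23]
shift [-0.0002  0.0004  0.0124]
```

>>> move_arm(
  rows=[
    {"tx": 0,"ty": 0,"tz": 0.008,"ax": 0,"ay": 0,"az": 0,"jaw": 0},
    {"tx": 0,"ty": 0,"tz": 0.006,"ax": 0,"ay": 0,"az": 0,"jaw": 30},
    {"tx": 0,"ty": 0,"tz": 0,"ax": 0,"ay": 0,"az": 0,"jaw": 50},
    {"tx": 0,"ty": 0,"tz": 0,"ax": 0,"ay": 0,"az": 0,"jaw": 58},
    {"tx": 0,"ty": 0,"tz": 0,"ax": 0,"ay": 0,"az": 0,"jaw": 64},
    {"tx": 0,"ty": 0,"tz": 0,"ax": 0,"ay": 0,"az": 0,"jaw": 70},
    {"tx": 0,"ty": 0,"tz": 0,"ax": 0,"ay": 0,"az": 0,"jaw": 76},
    {"tx": 0,"ty": 0,"tz": 0,"ax": 0,"ay": 0,"az": 0,"jaw": 76},
  ],
)

```text
time: 11.65
tool_pos: [0.6177, 0.1953, 0.0193]
tool_rot: [-0.001, 0.998, 0.064, 0.002]
contact_force: [-0.3, 0.7, -1.7]
gripper_width: 0.721
```

```bash
python3 go.py 0.616 0.1945 0.02;  python3 - <<'E'
from plant import manip
import cv2,numpy as np
f=manip.grab_frame("scene");cr=f["color"][160:330,250:450][:,:,::-1]
cv2.imwrite("pics/s10.png",cv2.resize(cr,None,fx=3,fy=3,interpolation=cv2.INTER_CUBIC))
f=manip.grab_frame("wrist"); cv2.imwrite("pics/wrist10.png",f["color"][:,:,::-1])
E
```

```text
t 11.65 pos [0.6177 0.1953 0.0193] x-axis yaw 7.3 z [ 0.004  0.002 -1.   ] w 0.721 F [-0.3  0.7 -1.7]
shift [-0.0017  0.0006 -0.0007]
```

View pics/s10.png

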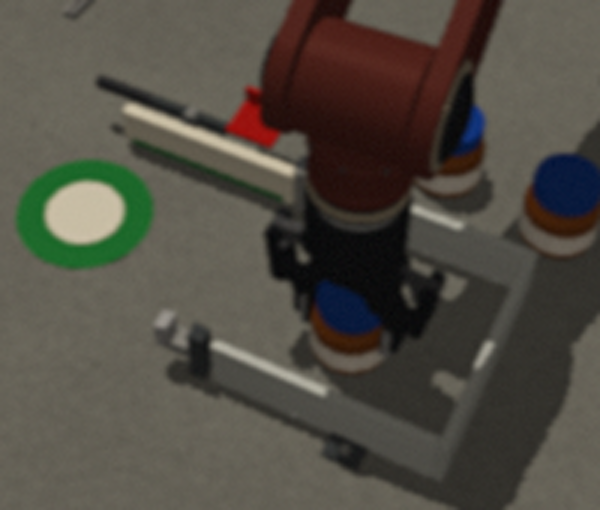

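View pics/wrist10.png

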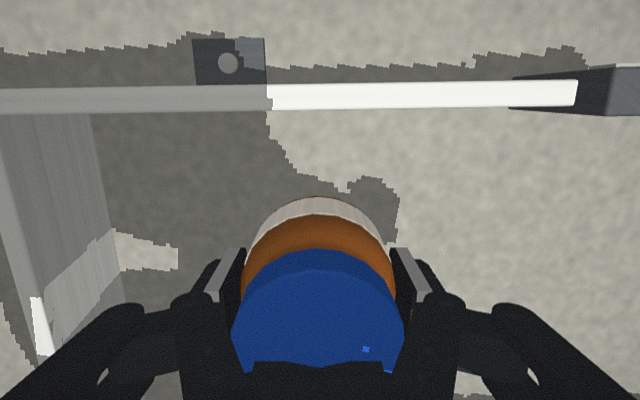

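The jaws stopped on the jar at opening 0.721, with the jar upright in both views. Pads slide it more safely than a clamp, because a clamp could lift it if z drifts. So I'll ease the jaws by about 2 mm into a close cage and push slowly along tool y, with a slight -x shift towards the mat.

>>> move_arm(
  rows=[
    {"tx": 0,"ty": 0,"tz": 0,"ax": 0,"ay": -0.2,"az": 0,"jaw": 63},
    {"tx": -0.001,"ty": 0,"tz": 0,"ax": 0,"ay": 0,"az": 0,"jaw": 63},
    {"tx": -0.0005,"ty": 0.006,"tz": 0,"ax": 0,"ay": 0,"az": 0,"jaw": 63},
    {"tx": -0.0005,"ty": 0.009,"tz": 0,"ax": 0,"ay": 0,"az": 0,"jaw": 63},
    {"tx": -0.0005,"ty": 0.009,"tz": 0,"ax": 0,"ay": 0,"az": 0,"jaw": 63},
    {"tx": -0.0005,"ty": 0.009,"tz": 0,"ax": 0,"ay": 0,"az": 0,"jaw": 63},
    {"tx": -0.0005,"ty": 0.009,"tz": 0,"ax": 0,"ay": 0,"az": 0,"jaw": 63},
    {"tx": -0.0005,"ty": 0.006,"tz": 0,"ax": 0,"ay": 0,"az": 0,"jaw": 63},
  ],
)

```text
time: 12.55
tool_pos: [0.62, 0.1442, 0.0195]
tool_rot: [-0.002, 0.998, 0.064, 0.0]
contact_force: [0.3, 1.9, -0.7]
gripper_width: 0.753
```

```bash
python3 go.py 0.634 -0.065 0.02;  python3 - <<'E'
from plant import manip
import cv2,numpy as np
f=manip.grab_frame("wrist"); cv2.imwrite("pics/wrist11.png",f["color"][:,:,::-1])
E
```

```text
t 12.55 pos [0.62   0.1442 0.0195] x-axis yaw 7.32 z [ 0.001  0.004 -1.   ] w 0.753 F [ 0.29  1.9  -0.71]
shift [-0.0128  0.2093 -0.0012]
```

View pics/wrist11.png

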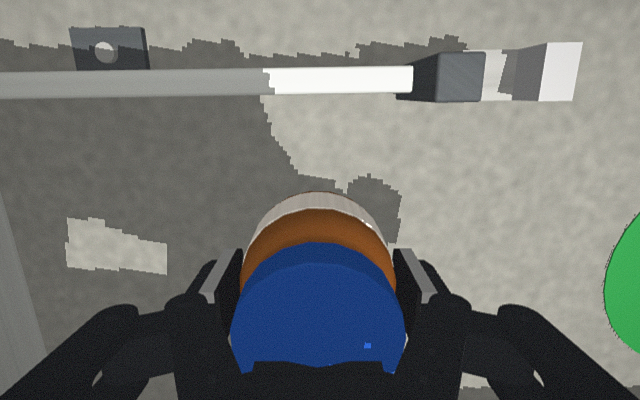

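The jar moves with the cage and keeps its position between the pads, with its rim top at (318,191). I'll continue.

>>> move_arm(
  rows=[
    {"tx": -0.0005,"ty": 0.007,"tz": 0,"ax": 0,"ay": 0,"az": 0,"jaw": 63},
    {"tx": -0.0007,"ty": 0.011,"tz": 0,"ax": 0,"ay": 0,"az": 0,"jaw": 63},
    {"tx": -0.0007,"ty": 0.011,"tz": 0,"ax": 0,"ay": 0,"az": 0,"jaw": 63},
    {"tx": -0.0007,"ty": 0.011,"tz": 0,"ax": 0,"ay": 0,"az": 0,"jaw": 63},
    {"tx": -0.0007,"ty": 0.011,"tz": 0,"ax": 0,"ay": 0,"az": 0,"jaw": 63},
    {"tx": -0.0007,"ty": 0.011,"tz": 0,"ax": 0,"ay": 0,"az": 0,"jaw": 63},
    {"tx": -0.0007,"ty": 0.011,"tz": 0,"ax": 0,"ay": 0,"az": 0,"jaw": 63},
    {"tx": -0.0007,"ty": 0.011,"tz": 0,"ax": 0,"ay": 0,"az": 0,"jaw": 63},
    {"tx": -0.0005,"ty": 0.008,"tz": 0,"ax": 0,"ay": 0,"az": 0,"jaw": 63},
  ],
)

```text
time: 13.5
tool_pos: [0.6264, 0.0437, 0.0195]
tool_rot: [-0.002, 0.998, 0.064, 0.001]
contact_force: [-0.1, 2.7, 0.3]
gripper_width: 0.752
```

```bash
python3 go.py 0.634 -0.065 0.02;  python3 - <<'E'
from plant import manip
import cv2,numpy as np
f=manip.grab_frame("wrist"); cv2.imwrite("pics/wrist12.png",f["color"][:,:,::-1])
E
```

```text
t 13.5 pos [0.6264 0.0437 0.0195] x-axis yaw 7.29 z [ 0.001  0.004 -1.   ] w 0.752 F [-0.12  2.69  0.28]
shift [-0.0063  0.1088 -0.0009]
```

View pics/wrist12.png

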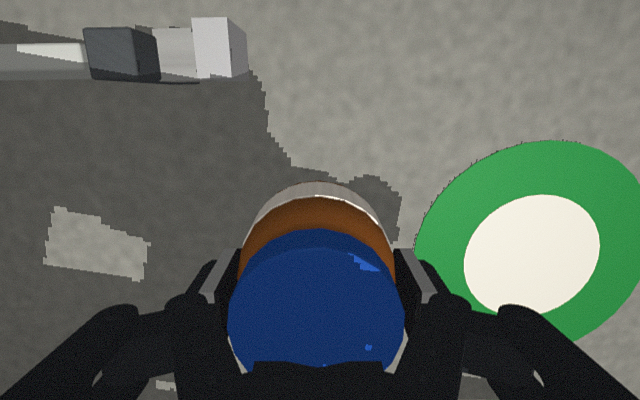

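The jar leads slightly in tool +x (rim top now at row 182) and the mat edge starts at (415,245). I'll turn the cage so that its push points straight at the mat.

>>> move_arm(
  rows=[
    {"tx": 0,"ty": 0.006,"tz": 0,"ax": 0,"ay": 0,"az": 1.5,"jaw": 63},
    {"tx": 0,"ty": 0.009,"tz": 0,"ax": 0,"ay": 0,"az": 1.5,"jaw": 63},
    {"tx": 0,"ty": 0.009,"tz": 0,"ax": 0,"ay": 0,"az": 1.5,"jaw": 63},
    {"tx": 0,"ty": 0.009,"tz": 0,"ax": 0,"ay": 0,"az": 1.5,"jaw": 63},
    {"tx": 0,"ty": 0.009,"tz": 0,"ax": 0,"ay": 0,"az": 1,"jaw": 63},
    {"tx": 0,"ty": 0.009,"tz": 0,"ax": 0,"ay": 0,"az": 0,"jaw": 63},
    {"tx": 0,"ty": 0.006,"tz": 0,"ax": 0,"ay": 0,"az": 0,"jaw": 63},
  ],
)

```text
time: 14.25
tool_pos: [0.6297, -0.0183, 0.0195]
tool_rot: [-0.002, 1.0, -0.003, 0.001]
contact_force: [-0.2, 4.0, 0.8]
gripper_width: 0.757
```

```bash
python3 go.py 0.634 -0.065 0.02;  python3 - <<'E'
from plant import manip
import cv2,numpy as np
f=manip.grab_frame("wrist"); cv2.imwrite("pics/wrist13.png",f["color"][:,:,::-1])
E
```

```text
t 14.25 pos [ 0.6297 -0.0183  0.0195] x-axis yaw -0.33 z [ 0.001  0.003 -1.   ] w 0.757 F [-0.23  3.95  0.77]
shift [ 0.0046  0.0467 -0.0006]
```

View pics/wrist13.png

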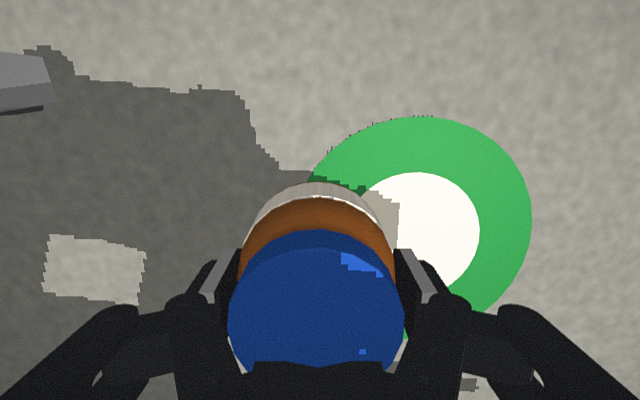

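>>> move_arm(
  rows=[
    {"tx": 0,"ty": 0.006,"tz": 0,"ax": 0,"ay": 0,"az": 0,"jaw": 63},
    {"tx": 0,"ty": 0.009,"tz": 0,"ax": 0,"ay": 0,"az": 0,"jaw": 63},
    {"tx": 0,"ty": 0.009,"tz": 0,"ax": 0,"ay": 0,"az": 0,"jaw": 63},
    {"tx": 0,"ty": 0.009,"tz": 0,"ax": 0,"ay": 0,"az": 0,"jaw": 63},
    {"tx": 0,"ty": 0.008,"tz": 0,"ax": 0,"ay": 0,"az": 0,"jaw": 63},
    {"tx": 0,"ty": 0.005,"tz": 0,"ax": 0,"ay": 0,"az": 0,"jaw": 63},
    {"tx": 0,"ty": 0,"tz": 0,"ax": 0,"ay": 0,"az": 0,"jaw": 63},
  ],
)

```text
time: 15.0
tool_pos: [0.6293, -0.0694, 0.0195]
tool_rot: [-0.001, 1.0, -0.003, 0.001]
contact_force: [0.3, 1.8, 1.3]
gripper_width: 0.755
```

```bash
python3 go.py 0.634 -0.065 0.02;  python3 - <<'E'
from plant import manip
import cv2,numpy as np
f=manip.grab_frame("wrist"); cv2.imwrite("pics/wrist14.png",f["color"][:,:,::-1])
f=manip.grab_frame("scene"); cv2.imwrite("pics/scene14.png",f["color"][:,:,::-1])
E
```

```text
t 15.0 pos [ 0.6293 -0.0694  0.0195] x-axis yaw -0.37 z [ 0.001  0.003 -1.   ] w 0.755 F [0.34 1.79 1.35]
shift [ 0.0046 -0.0044 -0.0004]
```

View pics/wrist14.png

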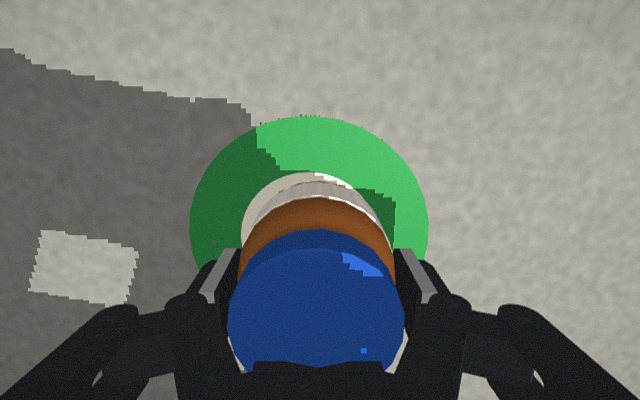

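View pics/scene14.png

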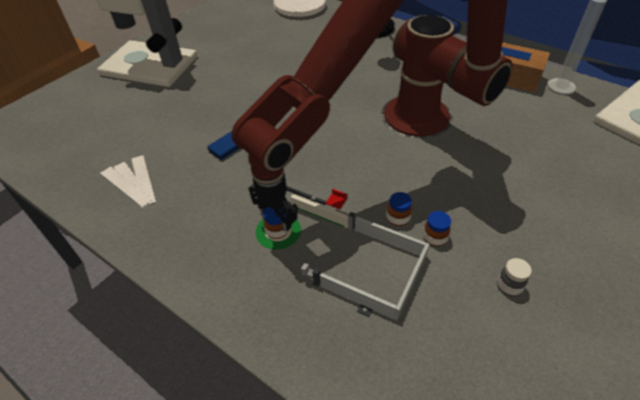

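The jar stands over the white centre of the mat, with the white rim showing evenly around it at about (318,175). I'll open and retreat upward.

>>> move_arm(
  rows=[
    {"tx": 0,"ty": -0.001,"tz": 0,"ax": 0,"ay": 0,"az": 0,"jaw": 40},
    {"tx": 0,"ty": -0.001,"tz": 0,"ax": 0,"ay": 0,"az": 0,"jaw": 0},
    {"tx": 0,"ty": 0,"tz": 0,"ax": 0,"ay": 0,"az": 0,"jaw": 0},
    {"tx": 0,"ty": 0,"tz": 0,"ax": 0,"ay": 0,"az": 0,"jaw": 0},
    {"tx": 0,"ty": 0,"tz": -0.015,"ax": 0,"ay": 0,"az": 0,"jaw": 0},
    {"tx": 0,"ty": 0,"tz": -0.03,"ax": 0,"ay": 0,"az": 0,"jaw": 0},
    {"tx": 0,"ty": 0,"tz": -0.04,"ax": 0,"ay": 0,"az": 0,"jaw": 0},
    {"tx": 0,"ty": 0,"tz": -0.045,"ax": 0,"ay": 0,"az": 0,"jaw": 0},
    {"tx": -0.03,"ty": 0,"tz": -0.03,"ax": 0,"ay": 0,"az": 0,"jaw": 0},
    {"tx": -0.045,"ty": 0.01,"tz": 0,"ax": 0,"ay": 0,"az": 0,"jaw": 0},
    {"tx": -0.045,"ty": 0.01,"tz": 0,"ax": 0,"ay": 0,"az": 0,"jaw": 0},
  ],
)

```text
time: 16.2
tool_pos: [0.51, -0.0866, 0.1931]
tool_rot: [0.001, 1.0, -0.0, 0.003]
contact_force: [-0.4, -0.7, 0.2]
gripper_width: 0.998
```

```bash
python3 go.py;  python3 - <<'E'
from plant import manip
import cv2,numpy as np
from h import *
for n in ["wrist","scene","top"]:
    f=manip.grab_frame(n); cv2.imwrite(f"pics/{n}15.png",f["color"][:,:,::-1]); np.savez(f"pics/{n}15.npz",**f)
    for c,s in blobs(f,(105,140,50),(125,255,255),300): print(n,"blue",c,ray(f,*c,.07).round(4))
    for c,s in blobs(f,(50,90,40),(85,255,255),300): print(n,"mat bbox",s,ray(f,s[0]+s[2]/2-.5,s[1]+s[3]/2-.5,.001).round(4))
E
```

```text
t 16.2 pos [ 0.51   -0.0866  0.1931] x-axis yaw -0.01 z [ 0.006 -0.002 -1.   ] w 0.998 F [-0.38 -0.68  0.16]
wrist blue [291.9  29. ] [ 0.6275 -0.0698  0.07  ]
wrist blue [594.  227.8] [ 0.4793 -0.3135  0.07  ]
wrist blue [616.2 252.5] [ 0.4573 -0.337   0.07  ]
wrist blue [ 31.6 291.2] [0.4214 0.1581 0.07  ]
wrist mat bbox [ 225    0  135  106 6571] [ 0.62   -0.0651  0.001 ]
scene blue [458.3   8.8] [-0.6224 -0.153   0.07  ]
scene blue [551.2  21. ] [-0.7231  0.1868  0.07  ]
scene blue [614.8  53.1] [-0.612   0.4426  0.07  ]
scene blue [602.5  73.7] [-0.4553  0.4404  0.07  ]
scene blue [232.7 138.9] [ 0.4832 -0.3508  0.07  ]
scene blue [400.4 201. ] [0.4185 0.1706 0.07  ]
scene blue [274.2 214.1] [ 0.6341 -0.0652  0.07  ]
scene blue [438.9 220.9] [0.4221 0.2795 0.07  ]
scene mat bbox [255 214  46  36 667] [ 0.6343 -0.0636  0.001 ]
top blue [214.6 247.5] [0.4165 0.2778 0.07  ]
top mat bbox [332 145  30  43 480] [ 0.6327 -0.0454  0.001 ]
```

View pics/wrist15.png

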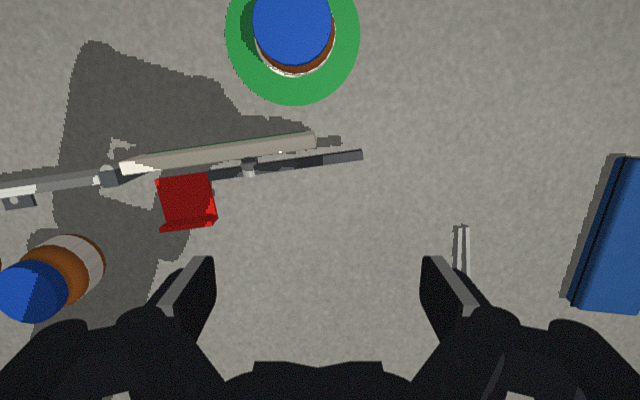

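View pics/scene15.png

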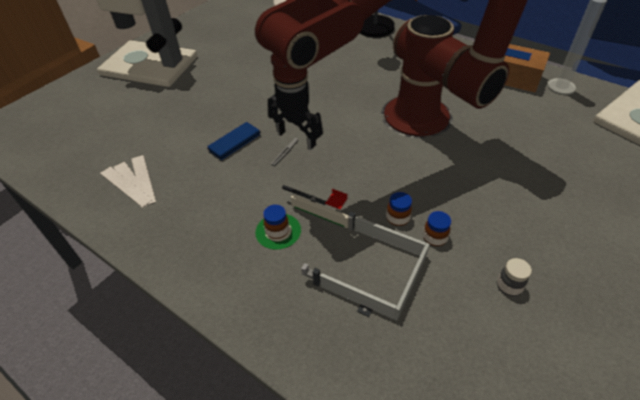

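View pics/top15.png

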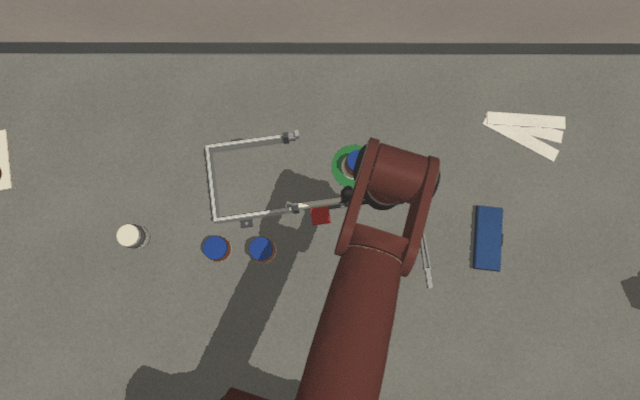

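Wrist and scene views show the jar upright and wholly on the mat, with lid centre at (292,29) in wrist and (274,214) in scene. The gate is open and the bystanders are in place. I'll do one gate angle check and hand in.

```bash
python3 - <<'E'
import numpy as np
from h import *
f=dict(np.load("pics/wrist15.npz"))
a=ray(f,314,131,.047);b=ray(f,122,159,.047); print(a,b,np.degrees(np.arctan2(*(a-b)[[1,0]])))
from plant import manip
print(manip.job_done())
E
```

```text
[ 0.55515607 -0.08487761  0.047     ] [0.53206374 0.075558   0.047     ] -81.80937319951582
the job is handed in; nothing more can be done
None
```

The gate is open about square and the blue-lidded jar stands upright on the green mat. I handed the job in at about 16.4 s, with the robot clear of everything.

**What I did:**
- I pressed the red lever with the shut fingertip, which raised the bar out of its catch.
- I drew the gate open against the lever's lip and released it.
- I caged the in-pen jar loosely between the pads and slid it out through the gateway onto the mat. It was briefly clamped in the pen before I eased the jaws. The wrist read about −1.7 N in z then, close to the sensor noise, so I cannot fully rule out a lift of under 1 mm.

**Last checks:**
- **Gate:** it measures −82° in yaw against about +8° closed, so it is about 90° open. The reading just before release gave 88°.
- **Jar:** its centre is within about 8 mm of the mat's centre, against a 28 mm margin. The scene camera gives (0.634, −0.065) and the wrist camera (0.628, −0.070), so they disagree by about 8 mm. The final top view was partly blocked by the arm.
- **Bystanders:** they look unmoved in all three views. The two other blue-lidded jars also stayed where they were.

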